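Set a straightedge to two layout pins and weight it down

TASK

Slide the straightedge across the clamped walnut board, keeping it flat on the wood, until its edge bears against both layout pins at once; press it home gently, for the pins stand only lightly in the wood and a firm shove would tip them. Then stand the small steel weight on the middle of the straightedge, without letting it hang over an edge, so that the straightedge stays touching both pins, ready for scribing the line, and leave everything else where it is.

Things in the scene. Friction and masses are not known exactly. Their poses are not given: they have to be found in the camera images.
- board: dark walnut board fixed to the bench, 220 (its x) x 460 (its y) x 45 mm thick; origin: centre of its underside, on the bench, z up. A strap clamp holds each end: 32 mm wide, over y = 200 to 285 mm either way, 10 mm thick, stud up to 80 mm above the bench. The straightedge lies on its near (-x) part, the pins stand beyond (+x)
- pin_left: thin steel dowel pin, 5 mm diameter, standing 22 mm out of the board's top at the left (+y) marked point, on a 26 mm square of cream masking tape of no thickness. It stands firm under a gentle push, but must not take over 6 N sideways. Origin: centre of its foot, on the board's top face; z up. Its place on the board varies
- pin_right: the same kind of pin at the right (-y) marked point, 180 to 250 mm from the left one.
- straightedge: loose flat aluminium bar, 60 mm wide (its x), 340 long (its y), 10 thick, 0.45 kg; origin: centre of its underside, z up. Graduated front edge at x = +30 mm faces the pins (touching: pin centre at x = 32.5 mm), back edge at x = -30 mm. Sliding it takes 1 to 5 N. Pushed between the pins it turns about the first pin towards the second; friction can hold it just short
- weight: dark steel bench weight: upright plain cylinder of 44 mm diameter and 52 mm height with a 20 mm wide button on top, 70 mm high in all, 0.5 to 0.8 kg; stands on the bench beside the board. Origin: centre of its underside, z up. Gripped round the cylinder
- pencil: bystander: flat red carpenter's pencil, 163 mm long (y), 10 mm high, lying on the board beyond the pins
- tin: bystander: round brass tin, 60 mm diameter, 52 mm high, beside the board (it may have changed places with the weight or the bottle); origin: centre of its underside
- bottle: bystander: small amber glass bottle, 44 mm diameter, 95 mm high, beside the board; origin: centre of its underside
- screwdriver: bystander: screwdriver with yellow handle lying on the bench near the robot
- hammer: bystander: small hammer with brass head lying on the bench at the right
- plane: bystander: block plane, 150 mm long and 50 mm high, standing on the bench at the near left
- sanding_block: bystander: cork sanding block, 65 x 105 x 38 mm, on the bench at the right
Not all that is in view belongs to the job. Leave any purple look-alike of the weight alone.

How it is judged:
By the outcome, as a careful person would: the job done as asked, in the order asked, and still so for the second after the job is handed in, with the robot touching nothing.
It also fails if it takes over 72 s, if anything falls off the work surface, if the arm or the gripper's body presses on something with over 40 N, if the wrist force passes 120 N, or if a joint passes its speed limit or range.

ROBOT

A 7-joint arm with a two-finger parallel gripper is mounted at the origin on the work surface. World frame = base frame: x ahead of the robot, y to its left, z up, the work surface at z = 0. Lengths are in m, angles in rad, forces in N, time in s.
With the tool pointing down it reaches from about 0.4 to 0.925 m from the base axis. Payload 4.1 kg.
Tool frame: the origin (TCP) lies at the very end of the fingers, on their centre line; the grasp point (between the pads) lies bot.tcp_to_grasp behind it (bot.tcp_to_grasp is the distance from the TCP to the grasp point, in m); z points along the fingers, y is the line along which they close (so a half turn about z gives the same grasp; the last joint's range is limited). The gripper opens to 85 mm and grips with 20 to 120 N. Pads are 22 mm wide; open, the fingers measure 114 mm over their backs; the gripper's body (76 mm by 85 mm) begins 54 mm behind the grasp point. The pads swing forward as they close: fully open they stand 13 mm farther back than shut.
Start: joints at [-1.256, 0.398, 0.045, 1.537, -0.019, 1.207, -0.051], TCP at [0.261, 0.595, 0.231] pointing down, gripper open.
Joint ranges: [-2.82, 2.82], [-0.49, 2.23], [-1.37, 1.46], [0, 2.46], [-1.36, 4.5], [0.23, 2], [-2.94, 2.94]. Speed limits (rad/s): [2.57, 2.57, 3.14, 3.14, 3.14, 3.14, 3.14].

INTERFACE

Orientations are given as a unit quaternion [x, y, z, w].
In Python, from plant import bot, cams, job, spotter gives the robot as it stands. The module is installed in compiled form; this text tells all that it offers.
- The arm moves only by the shell command python3 -m creep 'ROWS'. ROWS is JSON, a list of rows, each a list of 3 entries, a list of its own where there are three numbers: the shift along the tool's x, y, z in cm, then the turn, a rotation vector about the tool's x, y, z in rad, then the finger opening in cm, from 0 to 8.54. In form: [[[dx, dy, dz], [ax, ay, az], claw], ...]. A call has 1 to 5 rows; each row is the pose to reach, as a shift and turn from the pose commanded when the call began, along the tool's axes at that moment; what a row does not reach only later rows make up. A row lasts 1/8 s, in which the tool goes at most 62.5 mm and 10.7 degrees, less where a joint would pass 70% of its speed; a pose out of reach is approached as far as the arm can. A call with a gripper value outside its range is refused whole. The fingers move at their own pace and stop on an object; the grip force is fixed at half the most. Time passes only in rows, so rows that repeat a pose let the fingers close. It gives the time, the measured TCP pose, the force, the opening and the grip force at its end, in the units of the state.
- bot.observe(): the state, without advancing time (a new reading comes with each control period).
- cams.snapshot(name): name is "scene" or "top" or "wrist"; returns a dict with "frame" (384x512x3 uint8, red, green, blue), "vertical_fov" (degrees; the focal length in pixels is half the picture's height over the tangent of half this angle, whatever the lens; pixels are square), "cx", "cy" (the principal point, pixels), "extrinsics" (4x4, takes a point from camera to world coordinates). Camera axes: x right, y down, z forward; pixel columns grow to the right and rows downward; lengths in m; the calibration is good to about 2 mm. The wrist camera is an equidistant fisheye: a pixel r from the principal point sees the ray r / f radians off the axis. A picture is of the moment at which its call begins. There is no depth.
- job.hand_in(): hands the job in; it is judged then, once.
Trained networks look in a picture, given as the dict that the camera call returned (one of the last four; its "shot" number tells which), for a name from the list of things; names that differ only in an ending like _2 or _b are one class to them, and where a whole thing is asked for, a point or a joint stands for the part that bears it (a point fixed in the world has none). Each returns a list of dicts, best first, with "score" (0 to 1); they miss things now and then, are a little off and sometimes report something else, mostly with a low value. They report only what shows in the picture. A call takes as long as a camera call. They do not tell look-alikes from the thing itself.
- spotter.recognise(name, picture): "box" ([left, top, right, bottom] in pixels, round what is visible of it).
- spotter.tip_of(name, picture): "pixel" ([column, row] in pixels: a listed point, or the origin of a listed thing).
The state is a dict: "clock": time; "joint_positions": joint angles; "joint_velocities": joint speeds; "joint_torque": joint torques, N m; "eef_pos": TCP position; "tcp_rot": TCP orientation; "force": force on the tool from outside, world axes, zero at the start; "moment": the same for the moment, N m; "gripper_width": opening from 0.0 (shut) to 1.0 (fully open); "grasp_force": force on a finger pad.
Only numpy, scipy, OpenCV 4.12 (cv2) and the standard library are available. Lean on these libraries where they do the work, as an engineer would, in place of code of your own. Each camera call takes 0.05 s, during which the arm holds its last target. There are 200 camera calls.

## Working session

There is one attempt and no reset: what is moved stays moved. The work goes in short steps, Python scripts to look and compute and a shell command to move; the robot and the scene stay as the last step left them, time stands still between calls to the robot, and variables do not carry over. Pictures are saved under pics/ and viewed, at most 14 in all, crops included, and the job is handed in when it is done.

```bash
mkdir -p pics
cat > h.py <<'E'
from plant import bot,cams,job,spotter
import numpy as np,cv2
def snap(n): return cams.snapshot(n)
def save(s,f,box=None,k=1):
    im=s['frame'][:,:,::-1]
    if box: im=im[box[1]:box[3],box[0]:box[2]]
    cv2.imwrite('pics/'+f,cv2.resize(im,None,fx=k,fy=k,interpolation=cv2.INTER_CUBIC))
def f(s): return s['frame'].shape[0]/2/np.tan(np.radians(s['vertical_fov'])/2)
def w(s,px,z,fish=False):
    d=np.array([px[0]-s['cx'],px[1]-s['cy']])/f(s); E=np.array(s['extrinsics'])
    if fish:
        r=np.linalg.norm(d); v=np.array([*(d/r*np.sin(r)),np.cos(r)]) if r>0 else np.array([0,0,1.])
    else: v=np.array([*d,1])
    v=E[:3,:3]@v; o=E[:3,3]; return o+v*(z-o[2])/v[2]
E
python3 - <<'E'
from h import *
o=bot.observe();print(o['eef_pos'],o['tcp_rot'],o['force'],o['clock'],bot.tcp_to_grasp)
a=snap('top');b=snap('scene');save(a,'top.png',k=1.5);save(b,'scene.png',k=1.5)
for n,z in dict(board=0,pin_left=.045,pin_right=.045,straightedge=.045,weight=0,pencil=.045,tin=0,bottle=0).items():
  for nm,s in(('t',a),('s',b)):
    for r in spotter.tip_of(n,s)[:3]: print(nm,n,np.round(r['pixel']),round(r['score'],2),w(s,r['pixel'],z).round(3)[:2])
E
```

```text
[0.26108652 0.59455432 0.23024781] [ 2.05387490e-01  9.78680224e-01 -9.89694980e-04 -1.39167120e-04] [-0.37104285  0.52552822  0.2344281 ] 0.0 0.0187
t board [240. 184.] 0.66 [ 0.573 -0.01 ]
s board [269. 218.] 0.86 [ 0.579 -0.011]
t pin_left [206. 163.] 0.38 [0.628 0.089]
s pin_left [298. 226.] 0.6 [0.628 0.086]
t pin_right [284. 166.] 0.59 [ 0.618 -0.143]
s pin_right [220. 207.] 0.56 [ 0.623 -0.149]
s pin_right [401. 244.] 0.28 [0.613 0.368]
t straightedge [242. 195.] 0.79 [ 0.531 -0.019]
s straightedge [275. 195.] 0.6 [ 0.521 -0.009]
s straightedge [410. 210.] 0.22 [0.47  0.389]
t weight [364. 224.] 0.78 [ 0.449 -0.379]
t weight [365. 253.] 0.67 [ 0.363 -0.379]
t weight [374. 200.] 0.6 [ 0.521 -0.414]
s weight [187. 152.] 0.79 [ 0.351 -0.376]
s weight [157. 180.] 0.75 [ 0.519 -0.411]
s weight [175. 166.] 0.62 [ 0.434 -0.383]
t pencil [249. 151.] 0.56 [ 0.665 -0.038]
s pencil [250. 229.] 0.65 [ 0.681 -0.039]
t tin [369. 146.] 0.67 [ 0.693 -0.409]
t tin [108. 228.] 0.59 [0.441 0.389]
s tin [410. 213.] 0.89 [0.433 0.396]
t bottle [412. 184.] 0.65 [ 0.569 -0.529]
t bottle [115. 187.] 0.56 [0.567 0.378]
s bottle [402. 246.] 0.81 [0.575 0.381]
```

View pics/top.png

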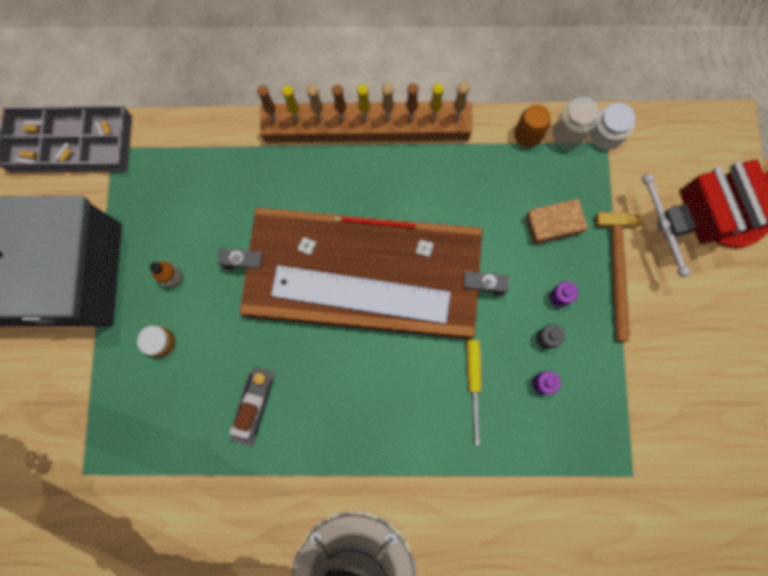

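View pics/scene.png

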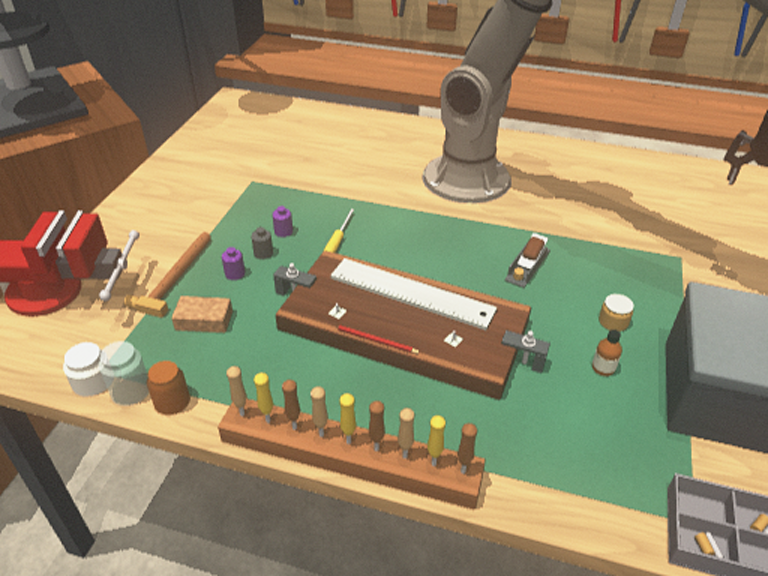

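Scene: the board is centred near (360,270) in the 1.5x top view and the straightedge near (362,294). The pins stand on tapes at (307,246) and (425,248). Candidates for the weight are purple (565,293), dark grey (551,337) and purple (547,383). The description says dark steel, so I choose (551,337). Next I check it in a crop and measure the bar.

```bash
cat >> h.py <<'E'
def bar(s,fish=False,zt=.055):
    hsv=cv2.cvtColor(s['frame'],cv2.COLOR_RGB2HSV)
    m=((hsv[...,1]<60)&(hsv[...,2]>140)).astype(np.uint8)
    n,l,st,c=cv2.connectedComponentsWithStats(m)
    return [(st[i],c[i],l==i) for i in np.argsort(-st[:,4]) if i>0][:6]
E
python3 - <<'E'
from h import *
a=snap('top');save(a,'wcrop.png',[335,170,410,280],5)
for st,c,m in bar(a):
    print(st,c.round())
    if 150<c[0]<320 and 150<c[1]<220:
        ys,xs=np.nonzero(m); P=np.array([w(a,(x,y),.055 if st[4]>500 else .045)[:2] for x,y in zip(xs,ys)]).astype(np.float32)
        print(cv2.minAreaRect(P),P.mean(0))
E
```

```text
[    0     0   512   105 28857] [260.  39.]
[ 181  177  119   39 2430] [241. 196.]
((0.5269776582717896, -0.012409523129463196), (0.34314146637916565, 0.062140949070453644), 80.5226058959961) [ 0.5265316  -0.01449718]
[201 342  74  42 918] [244. 358.]
[ 91 217  20  19 310] [100. 226.]
[477 111  19  42 181] [486. 131.]
[490 108  21  41 166] [500. 128.]
```

View pics/wcrop.png

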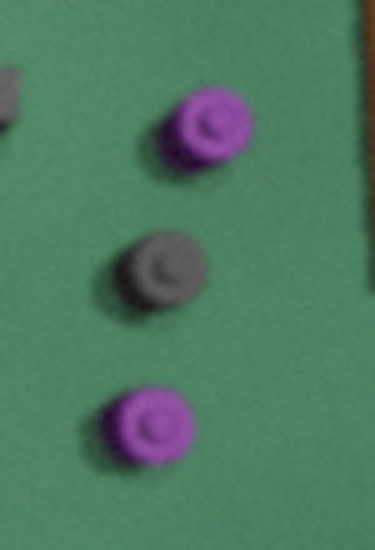

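The crop shows the dark grey weight at (168,270) between two purple look-alikes, which confirms the choice. Now I move over the board.

```bash
python3 -m creep '[[[-20,-24,0],[0,0,0],8.54],[[-20,-24,0],[0,0,0],8.54],[[-20,-24,0],[0,0,0],8.54],[[-20,-24,0],[0,0,0],8.54],[[-20,-24,0],[0,0,0],8.54]]'
python3 -m creep '[[[-20.7,-24.2,1],[0,0,-0.25],8.54],[[-20.7,-24.2,1],[0,0,-0.25],8.54],[[-20.7,-24.2,1],[0,0,-0.25],8.54],[[-20.7,-24.2,1],[0,0,-0.25],8.54],[[-20.7,-24.2,1],[0,0,-0.25],8.54]]'
cat > m.py <<'E'
from h import *
import sys
o=bot.observe();print(o['clock'],np.round(o['eef_pos'],4),np.round(o['tcp_rot'],4),np.round(o['force'],2),o['gripper_width'])
s=snap('wrist');print(np.round(s['extrinsics'],3)[:3].tolist(),f(s))
if len(sys.argv)>1: save(s,sys.argv[1],k=1.5)
for n,z in dict(pin_left=.045,pin_right=.045,straightedge=.045,weight=0).items():
    for r in spotter.tip_of(n,s)[:3]: print(n,np.round(r['pixel']),round(r['score'],2),w(s,r['pixel'],z,True).round(4)[:2])
for st,c,m in bar(s)[:5]:
    ys,xs=np.nonzero(m); P=np.array([w(s,(x,y),.055 if st[4]>2500 else .045,True)[:2] for x,y in zip(xs,ys)]).astype(np.float32)
    print(st,[np.round(q,4) for q in cv2.minAreaRect(P)])
E
python3 m.py w1.png
```

```text
clock: 1.58
eef_pos: [0.3485, 0.2931, 0.2316]
tcp_rot: [0.205, 0.979, 0.001, 0.0]
force: [0.7, 0.6, 0.2]
gripper_width: 0.997
grasp_force: 0.0
clock: 2.2
eef_pos: [0.4372, 0.0004, 0.2222]
tcp_rot: [0.082, 0.997, 0.001, 0.001]
force: [0.6, -0.2, 0.9]
gripper_width: 1.002
grasp_force: 0.0
2.2 [4.372e-01 4.000e-04 2.222e-01] [8.160e-02 9.967e-01 6.000e-04 9.000e-04] [ 0.55 -0.22  0.89] 1.0020751995025048
[[0.162, 0.945, 0.285, 0.365], [0.987, -0.156, -0.045, 0.012], [0.002, 0.289, -0.957, 0.365]] 297.3186396354542
pin_left [348. 294.] 0.57 [0.626  0.0981]
pin_right [179. 318.] 0.5 [ 0.6304 -0.1418]
straightedge [255. 246.] 0.65 [ 0.5284 -0.0154]
weight [ 26. 212.] 0.88 [ 0.4471 -0.3881]
weight [ 36. 257.] 0.62 [ 0.5309 -0.4067]
[  114   222   281    50 10776] [array([ 0.5274, -0.0172]), array([0.3472, 0.0632]), np.float64(80.8584)]
[ 54  57  18  72 496] [array([ 0.2966, -0.2168]), array([0.0904, 0.013 ]), np.float64(0.4719)]
[383  46  28  21 424] [array([0.3292, 0.1808]), array([0.0348, 0.0216]), np.float64(73.6151)]
[392   0  33  14 316] [array([0.2647, 0.2105]), array([0.0455, 0.017 ]), np.float64(80.7288)]
[166 305  22  19 298] [array([ 0.623 , -0.1441]), array([0.0309, 0.0346]), np.float64(73.4849)]
```

View pics/w1.png

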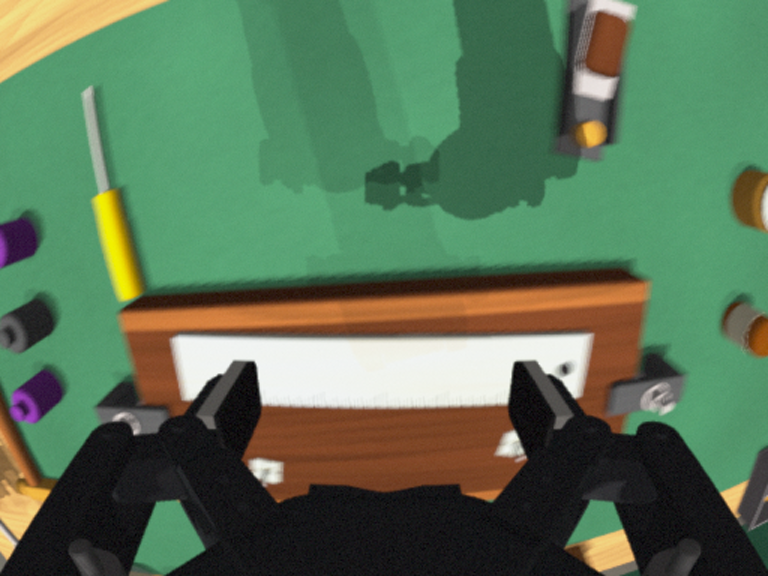

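The wrist view shows the bar at (180–590, 335–407), the tapes at (265,472) and (511,444), and both fingers level with the bar. I go down behind its back edge with open fingers and push at two points.

```bash
python3 -m creep '[[[-4.5,-0.8,6],[0,0,0],8.54],[[-4.5,-0.8,12],[0,0,0],8.54],[[-4.5,-0.8,15],[0,0,0],8.54],[[-4.5,-0.8,17],[0,0,0],8.54],[[-4.5,-0.8,17],[0,0,0],8.54]]'
python3 m.py w2.png
```

```text
clock: 3.08
eef_pos: [0.4782, -0.0111, 0.0502]
tcp_rot: [0.08, 0.997, -0.0, -0.002]
force: [-0.2, -0.1, 0.8]
gripper_width: 1.001
grasp_force: 0.0
3.075 [ 0.4782 -0.0111  0.0502] [ 8.020e-02  9.968e-01 -1.000e-04 -2.100e-03] [-0.24 -0.08  0.83] 1.0006192470980855
[[0.16, 0.947, 0.28, 0.407], [0.987, -0.153, -0.045, 0.001], [0.0, 0.283, -0.959, 0.194]] 297.3186396354542
pin_left [406. 368.] 0.77 [0.626  0.0949]
straightedge [263. 304.] 0.71 [ 0.5235 -0.0139]
[ 161  275  191   60 8849] [array([ 0.519 , -0.0174]), array([0.1155, 0.0463]), np.float64(80.866)]
[ 389  258  113   65 2721] [array([0.5279, 0.1223]), array([0.1152, 0.0513]), np.float64(51.2246)]
[  21  259  104   56 2292] [array([ 0.5076, -0.1473]), array([0.0936, 0.0528]), np.float64(80.8633)]
[392 359  29  21 371] [array([0.6283, 0.0963]), array([0.0271, 0.0269]), np.float64(67.932)]
[390 333  20   9 113] [array([0.5805, 0.0833]), array([0.0173, 0.0087]), np.float64(76.6921)]
```

View pics/w2.png

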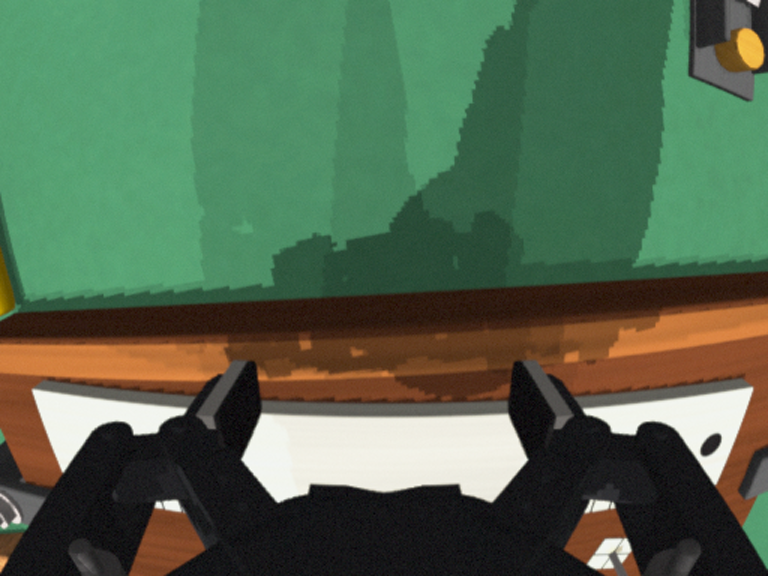

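Run:
```python
from h import *
from scipy.spatial.transform import Rotation as R
o=bot.observe();s=snap('wrist');E=np.array(s['extrinsics']);Rt=R.from_quat(o['tcp_rot']).as_matrix()
def pr(p):
    v=E[:3,:3].T@(p-E[:3,3]);r=np.hypot(v[0],v[1]);t=np.arctan2(r,v[2]);return (np.array([s['cx'],s['cy']])+f(s)*t*v[:2]/r)*1.5
for n,p in dict(robot=[.011,.043,-.013],front=[-.011,.043,-.013],robotout=[.011,.055,-.013],r0=[.011,.043,0]).items(): print(n,pr(o['eef_pos']+Rt@p).round())
for q in((.4974,-.0117,.045),(.4974,-.0117,.055)):print(pr(np.array(q)).round())
```

```text
robot [513. 352.]
front [506. 408.]
robotout [546. 351.]
r0 [504. 337.]
[392. 394.]
[392. 408.]
```

```bash
python3 -m creep '[[[0,0,0.8],[0,0,0],8.54],[[0,0,1.4],[0,0,0],8.54],[[-0.4,0,1.4],[0,0,0],8.54],[[-0.8,0,1.4],[0,0,0],8.54],[[-1.2,0,1.4],[0,0,0],8.54]]'
python3 -m creep '[[[-0.7,0,0],[0,0,-0.02],8.54],[[-1.4,0,0],[0,0,-0.045],8.54],[[-2.1,0,0],[0,0,-0.07],8.54],[[-2.8,0,0],[0,0,-0.095],8.54],[[-3.4,0,0],[0,0,-0.12],8.54]]'
python3 m.py w3.png
```

```text
clock: 4.0
eef_pos: [0.4906, -0.015, 0.0372]
tcp_rot: [0.082, 0.997, -0.0, -0.001]
force: [-3.0, 0.2, -1.8]
gripper_width: 1.006
grasp_force: 1.0
clock: 4.62
eef_pos: [0.5257, -0.0206, 0.0377]
tcp_rot: [0.021, 1.0, 0.0, 0.0]
force: [-1.7, 0.7, -0.8]
gripper_width: 0.997
grasp_force: 1.0
4.625 [ 0.5257 -0.0206  0.0377] [2.110e-02 9.998e-01 0.000e+00 1.000e-04] [-1.65  0.72 -0.75] 0.9974299086241705
[[0.042, 0.957, 0.287, 0.453], [0.999, -0.04, -0.011, -0.017], [0.001, 0.288, -0.958, 0.181]] 297.3186396354542
pin_left [418. 356.] 0.58 [0.631  0.0993]
pin_right [101. 362.] 0.97 [ 0.6263 -0.1441]
straightedge [271. 312.] 0.82 [ 0.5679 -0.0137]
[ 161  278  191   57 8363] [array([ 0.5576, -0.0218]), array([0.1052, 0.0407]), np.float64(87.6131)]
[ 390  258  122   70 3324] [array([0.5537, 0.1158]), array([0.1211, 0.0532]), np.float64(56.3036)]
[  10  259  113   66 2737] [array([ 0.5402, -0.1499]), array([0.0474, 0.1058]), np.float64(27.9086)]
[386 333  33  34 538] [array([0.623 , 0.0836]), array([0.0576, 0.0184]), np.float64(29.0994)]
[ 93 347  29  27 445] [array([ 0.6218, -0.1381]), array([0.0247, 0.0272]), np.float64(73.4173)]
```

View pics/w3.png

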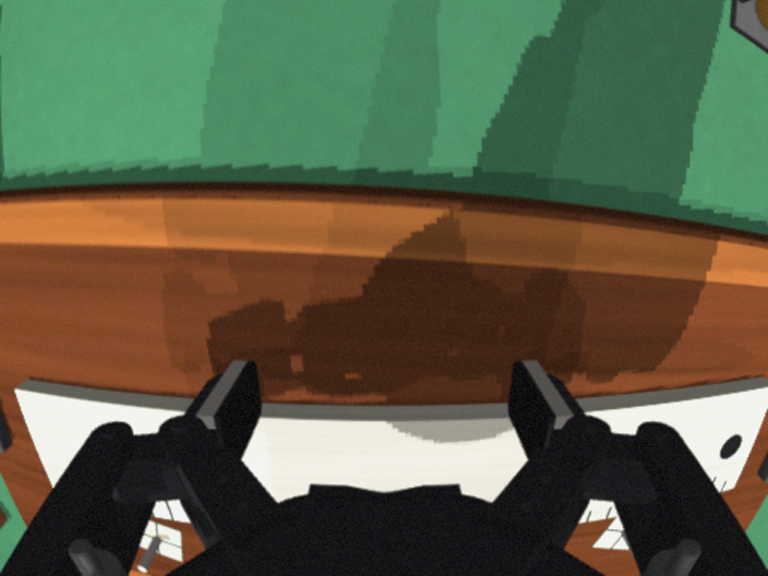

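The bar is square to both fingers, with the right pin at (150,550) and the left tape at (612,535), each about 2 cm ahead of it. Next a faster push, then short steps watching the force.

```bash
python3 -m creep '[[[-0.5,0,0],[0,0,-0.005],8.54],[[-1,0,0],[0,0,-0.01],8.54],[[-1.4,0,0],[0,0,-0.015],8.54],[[-1.6,0,0],[0,0,-0.015],8.54]]'
python3 -m creep '[[[-0.1,0,0],[0,0,0],8.54],[[-0.15,0,0],[0,0,0],8.54]]'
python3 - <<'E'
from h import *
s=snap('scene');save(s,'s2.png',[180,180,340,260],5);o=bot.observe();print(o['force'],o['moment'],o['eef_pos'])
for n,z in dict(pin_left=.045,pin_right=.045,straightedge=.045).items():
    for r in spotter.tip_of(n,s)[:2]: print(n,np.round(r['pixel']),round(r['score'],2),w(s,r['pixel'],z).round(4)[:2])
E
```

```text
clock: 5.38
eef_pos: [0.539, -0.0212, 0.0374]
tcp_rot: [0.014, 1.0, 0.0, -0.002]
force: [-5.7, 1.0, 4.2]
gripper_width: 1.002
grasp_force: 2.9
clock: 5.62
eef_pos: [0.5401, -0.0212, 0.0374]
tcp_rot: [0.014, 1.0, 0.0, -0.003]
force: [-6.1, -0.4, 3.6]
gripper_width: 1.002
grasp_force: 3.1
[-4.85286354  0.12033332  4.73754537] [0.05923182 1.17187016 0.03881977] [ 0.54019122 -0.02119059  0.0374176 ]
pin_left [299. 225.] 0.63 [0.6259 0.089 ]
pin_right [220. 206.] 0.64 [ 0.6174 -0.1536]
straightedge [268. 206.] 0.74 [ 0.5768 -0.0152]
```

View pics/s2.png

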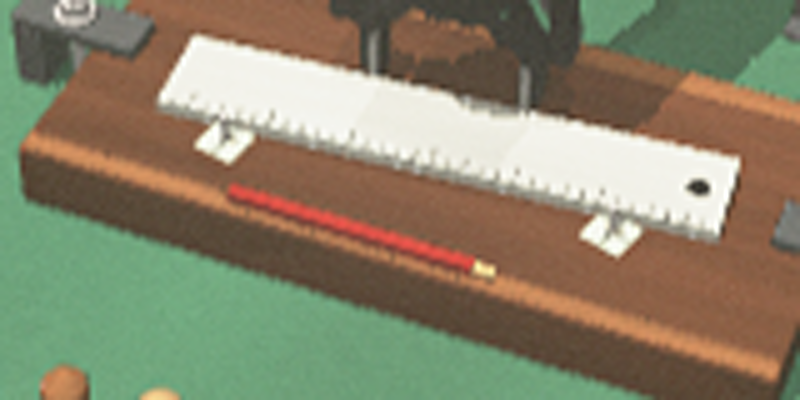

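Both pins still look a few mm ahead (feet near (225,135) and (612,228) in the crop). The upward force suggests the fingertips are rubbing the wood, so I lift 1.5 mm.

```bash
python3 -m creep '[[[0,0,-0.15],[0,0,0],8.54],[[0,0,-0.15],[0,0,0],8.54]]'
python3 -m creep '[[[-0.1,0,0],[0,0,0],8.54],[[-0.2,0,0],[0,0,0],8.54]]'
```

```text
clock: 6.08
eef_pos: [0.542, -0.0212, 0.0391]
tcp_rot: [0.014, 1.0, 0.0, -0.001]
force: [-3.4, 0.2, -0.1]
gripper_width: 1.001
grasp_force: 1.3
clock: 6.32
eef_pos: [0.5445, -0.0213, 0.0391]
tcp_rot: [0.014, 1.0, 0.0, -0.0]
force: [-3.4, -0.1, 1.0]
gripper_width: 1.001
grasp_force: 1.2
```

```bash
python3 -m creep '[[[-0.05,0,0],[0,0,0],8.54],[[-0.1,0,0],[0,0,0],8.54]]'
python3 -m creep '[[[-0.05,0,0],[0,0,0],8.54],[[-0.1,0,0],[0,0,0],8.54]]'
python3 -c "
from h import *
o=bot.observe();print(o['eef_pos'],o['moment'],o['force'])"
```

```text
clock: 6.58
eef_pos: [0.5456, -0.0213, 0.0392]
tcp_rot: [0.014, 1.0, 0.0, -0.0]
force: [-2.9, 0.2, 0.6]
gripper_width: 0.998
grasp_force: 1.2
clock: 6.82
eef_pos: [0.5466, -0.0213, 0.0392]
tcp_rot: [0.014, 1.0, 0.0, 0.0]
force: [-3.4, 0.9, 0.4]
gripper_width: 1.0
grasp_force: 1.2
[ 0.54662666 -0.02131779  0.03919867] [-0.01016691  0.59872712 -0.00550097] [-3.4091458   0.8642024   0.35785241]
```

```bash
python3 -m creep '[[[-0.05,0,0],[0,0,0],8.54],[[-0.1,0,0],[0,0,0],8.54]]'
python3 - <<'E'
from h import *
s=snap('scene');save(s,'s3.png',[180,180,340,260],5);o=bot.observe();print(o['moment'])
s=snap('wrist')
for n in('pin_left','pin_right'):
    for r in spotter.tip_of(n,s)[:2]: print(n,np.round(r['pixel']),round(r['score'],2),w(s,r['pixel'],.045,True).round(4)[:2])
E
```

```text
clock: 7.08
eef_pos: [0.5476, -0.0214, 0.0392]
tcp_rot: [0.014, 1.0, 0.0, 0.0]
force: [-3.0, -0.1, -0.2]
gripper_width: 1.004
grasp_force: 1.2
[-0.04473598  0.65007644  0.04472501]
pin_right [ 94. 337.] 0.66 [ 0.6227 -0.1403]
```

View pics/s3.png

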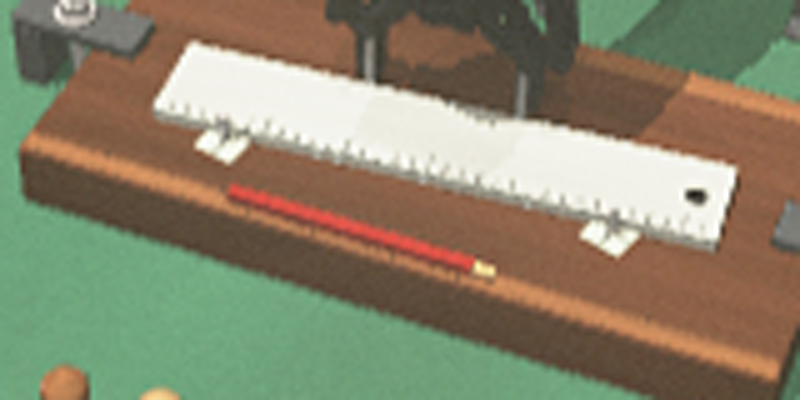

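The edge now sits just short of both pins (tape notches at (225,140) and (612,235)). I go on in half-millimetre steps.

```bash
python3 -m creep '[[[-0.05,0,0],[0,0,0],8.54],[[-0.05,0,0],[0,0,0],8.54]]'
python3 -m creep '[[[-0.05,0,0],[0,0,0],8.54],[[-0.05,0,0],[0,0,0],8.54]]'
python3 -c "
from h import *
o=bot.observe();print(o['eef_pos'],o['moment'],o['force'])"
```

```text
clock: 7.52
eef_pos: [0.548, -0.0214, 0.0392]
tcp_rot: [0.014, 1.0, 0.0, -0.0]
force: [-4.8, 0.1, 1.0]
gripper_width: 1.002
grasp_force: 1.4
clock: 7.78
eef_pos: [0.5487, -0.0214, 0.0392]
tcp_rot: [0.014, 1.0, 0.0, 0.0]
force: [-2.9, 0.3, -0.2]
gripper_width: 0.998
grasp_force: 1.3
[ 0.54873878 -0.02141071  0.03920951] [0.04572362 0.61122716 0.0504107 ] [-2.86104778  0.33748765 -0.1709147 ]
```

```bash
python3 -m creep '[[[-0.05,0,0],[0,0,0],8.54],[[-0.05,0,0],[0,0,0],8.54]]'
python3 -m creep '[[[-0.05,0,0],[0,0,0],8.54],[[-0.05,0,0],[0,0,0],8.54]]'
python3 -c "
from h import *
o=bot.observe();print(o['eef_pos'],o['moment'],o['force'])"
```

```text
clock: 8.02
eef_pos: [0.5491, -0.0214, 0.0392]
tcp_rot: [0.014, 1.0, 0.0, 0.0]
force: [-2.6, 0.2, 0.5]
gripper_width: 1.001
grasp_force: 1.4
clock: 8.28
eef_pos: [0.5492, -0.0214, 0.0391]
tcp_rot: [0.014, 1.0, 0.0, -0.0]
force: [-4.9, 0.1, 1.3]
gripper_width: 0.999
grasp_force: 2.2
[ 0.54923523 -0.02141171  0.03914492] [-0.02205888  0.93571766  0.06470037] [-4.85351232  0.11725625  1.34091346]
```

```bash
python3 -m creep '[[[-0.03,0,0],[0,0,0],8.54],[[-0.03,0,0],[0,0,0],8.54]]'
python3 - <<'E'
from h import *
F=[];M=[]
for i in range(4):
    s=snap('scene');o=bot.observe();F.append(o['force']);M.append(o['moment'])
print(np.mean(F,0),np.mean(M,0),o['eef_pos'])
save(s,'s4.png',[205,185,315,245],7)
E
```

```text
clock: 8.52
eef_pos: [0.5493, -0.0214, 0.0391]
tcp_rot: [0.014, 1.0, 0.0, -0.001]
force: [-5.5, -0.2, 2.3]
gripper_width: 0.999
grasp_force: 2.7
[-5.06888685 -0.09035099  2.41805051] [0.01598511 1.07398184 0.01908293] [ 0.54927219 -0.02140677  0.03911697]
```

View pics/s4.png

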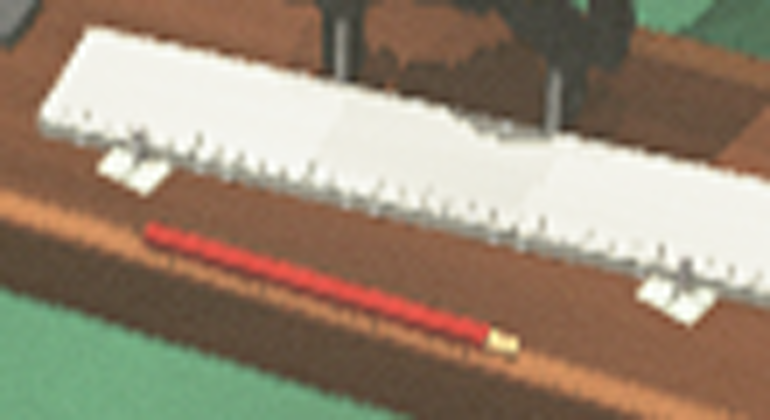

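Force rose without motion, with the right pin at (140,140) and the left at (685,270) both at the edge. A small rocking probe towards each side makes sure both are seated.

```bash
python3 -m creep '[[[0,0,0],[0,0,0.012],8.54],[[0,0,0],[0,0,0.012],8.54]]'
cat > p.py <<'E'
from h import *
F=[];M=[]
for i in range(3):
    s=snap('scene');o=bot.observe();F.append(o['force']);M.append(o['moment'])
print(np.mean(F,0).round(2),np.mean(M,0).round(3),o['eef_pos'].round(5),o['tcp_rot'].round(5))
E
python3 p.py
python3 -m creep '[[[0,0,0],[0,0,-0.024],8.54],[[0,0,0],[0,0,-0.024],8.54]]';python3 p.py
```

```text
clock: 8.98
eef_pos: [0.549, -0.0213, 0.039]
tcp_rot: [0.02, 1.0, 0.0, -0.001]
force: [-4.5, 0.1, 1.7]
gripper_width: 0.998
grasp_force: 2.8
[-5.88  0.36  2.23] [0.101 1.172 0.26 ] [ 0.549   -0.02134  0.03902] [ 1.981e-02  9.998e-01  8.000e-05 -9.400e-04]
clock: 9.38
eef_pos: [0.5492, -0.0215, 0.039]
tcp_rot: [0.009, 1.0, 0.0, -0.001]
force: [-5.5, -0.1, 0.9]
gripper_width: 1.0
grasp_force: 2.4
[-5.05 -0.33  1.77] [-0.024  1.056 -0.206] [ 0.54921 -0.02151  0.03901] [ 8.9600e-03  9.9996e-01  2.0000e-04 -6.3000e-04]
```

Each probe put the whole load on one finger with no motion, so both pins are bearing. I back off, lift and look at the weight.

```bash
python3 -m creep '[[[0.4,0,0],[0,0,0],8.54],[[1.2,0,0],[0,0,0],8.54],[[1.5,0,-2],[0,0,0],8.54],[[2,0,-8],[0,0,0],8.54],[[2,0,-14],[0,0,0],8.54]]'
python3 -m creep '[[[8,-34,-2],[0,0,0.13],8.54],[[8,-34,-2],[0,0,0.13],8.54],[[8,-34,-2],[0,0,0.13],8.54],[[8,-34,-2],[0,0,0.13],8.54],[[8,-34,-2],[0,0,0.13],8.54]]'
python3 -m creep '[[[0.5,-3,0],[0,0,0],8.54],[[0.5,-3,0],[0,0,0],8.54]]'
python3 - <<'E'
from h import *
s=snap('wrist');save(s,'w5.png',k=1.5);t=snap('top')
for nm,q,fi in(('w',s,True),('t',t,False)):
    for r in spotter.tip_of('weight',q)[:3]: print(nm,np.round(r['pixel']),round(r['score'],2),w(q,r['pixel'],0,fi).round(4)[:2])
    hsv=cv2.cvtColor(q['frame'],cv2.COLOR_RGB2HSV)
for st,c,m in bar(t):
    if 150<c[0]<320 and 120<c[1]<220 and st[4]>1000:
        ys,xs=np.nonzero(m);P=np.array([w(t,(x,y),.055)[:2] for x,y in zip(xs,ys)]).astype(np.float32);print(cv2.minAreaRect(P),P.mean(0))
E
```

```text
clock: 10.15
eef_pos: [0.5299, -0.0214, 0.182]
tcp_rot: [0.009, 1.0, 0.0, 0.001]
force: [0.9, 0.8, 0.3]
gripper_width: 0.999
grasp_force: 0.0
clock: 10.78
eef_pos: [0.4534, -0.3257, 0.1991]
tcp_rot: [0.073, 0.997, -0.0, 0.002]
force: [0.7, 0.7, -0.7]
gripper_width: 1.001
grasp_force: 0.0
clock: 11.02
eef_pos: [0.4425, -0.3562, 0.1989]
tcp_rot: [0.076, 0.997, -0.001, 0.001]
force: [0.6, 0.2, -0.8]
gripper_width: 1.006
grasp_force: 0.0
w [237. 172.] 0.93 [ 0.4454 -0.3797]
w [226. 237.] 0.81 [ 0.5279 -0.4075]
w [237.  93.] 0.68 [ 0.3548 -0.3645]
t [365. 226.] 0.53 [ 0.443  -0.3834]
t [166. 267.] 0.52 [0.3233 0.209 ]
t [372. 197.] 0.43 [ 0.5295 -0.4096]
((0.5989618897438049, -0.01403874158859253), (0.34239092469215393, 0.07706192880868912), 88.35688018798828) [ 0.59258455 -0.01606415]
```

View pics/w5.png

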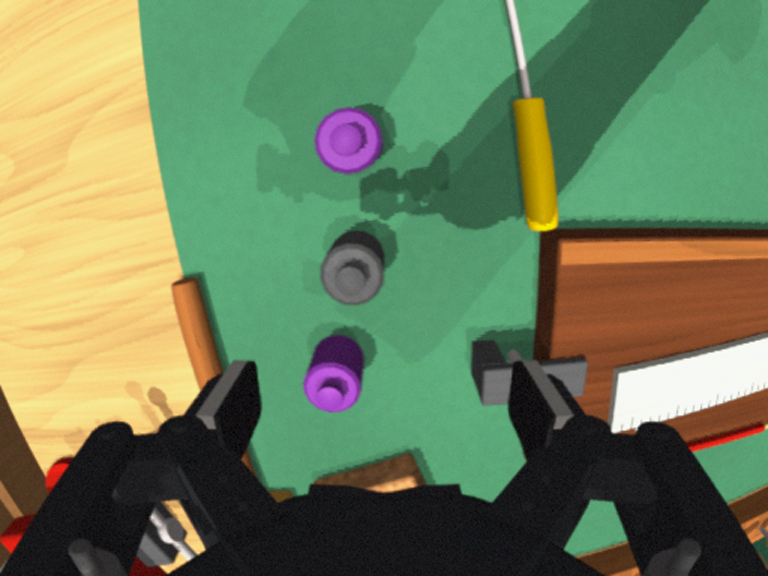

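The wrist view shows the dark weight at (352,265), between the purple ones at (349,140) and (333,378). I line up above it.

```bash
python3 -m creep '[[[-0.6,-2.3,4],[0,0,0],8.54],[[-0.6,-2.3,8],[0,0,0],8.54],[[-0.6,-2.3,9],[0,0,0],8.54],[[-0.6,-2.3,9],[0,0,0],8.54]]'
python3 - <<'E'
from h import *
s=snap('wrist');o=bot.observe();print(o['eef_pos'],o['tcp_rot'])
for r in spotter.tip_of('weight',s)[:2]: print(np.round(r['pixel']),round(r['score'],2),w(s,r['pixel'],0,True).round(4)[:2])
for r in spotter.recognise('weight',s)[:3]: print(np.round(r['box']),r['score'])
hsv=cv2.cvtColor(s['frame'],cv2.COLOR_RGB2HSV);m=((hsv[...,1]<45)&(hsv[...,2]>75)&(hsv[...,2]<150)).astype(np.uint8)
n,l,st,c=cv2.connectedComponentsWithStats(m)
for i in np.argsort(-st[:,4])[:6]: print(st[i],c[i].round(),w(s,c[i],.055,True).round(4)[:2])
E
```

```text
clock: 11.72
eef_pos: [0.4473, -0.3752, 0.1072]
tcp_rot: [0.072, 0.997, 0.0, -0.0]
force: [-0.0, -0.9, 0.6]
gripper_width: 0.998
grasp_force: 0.0
[ 0.44772347 -0.375955    0.10816681] [ 7.25966388e-02  9.97361010e-01 -2.60328495e-04  8.22445897e-04]
[232. 271.] 0.86 [ 0.5274 -0.4101]
[250.  83.] 0.83 [ 0.3564 -0.3668]
[220. 165. 282. 233.] 0.88
[218.  45. 285. 108.] 0.83
[203. 255. 255. 322.] 0.79
[     0      0    512    384 193525] [255. 191.] [ 0.433  -0.3735]
[ 219  192   60   43 1251] [250. 217.] [ 0.4515 -0.3795]
[131 241  34  45 454] [146. 263.] [ 0.4795 -0.4682]
[349 241  33  45 450] [366. 263.] [ 0.505  -0.2945]
[457 263  55  38 348] [480. 277.] [ 0.555  -0.1634]
[407 276  37  14 208] [423. 283.] [ 0.5397 -0.2375]
```

```bash
python3 -m creep '[[[0,-0.4,3],[0,0,0],8.54],[[0,-0.4,6],[0,0,0],8.54],[[0,-0.4,8.5],[0,0,0],8.54],[[0,-0.4,9],[0,0,0],8.54],[[0,-0.4,9],[0,0,0],8.54]]'
python3 -m creep '[[[0,0,0],[0,0,0],4.2],[[0,0,0],[0,0,0],4.2],[[0,0,0],[0,0,0],4.2],[[0,0,0],[0,0,0],4.2],[[0,0,0],[0,0,0],4.2]]'
python3 -m creep '[[[0,0,0],[0,0,0],4.2],[[0,0,0],[0,0,0],4.2],[[0,0,0],[0,0,0],4.2]]'
```

```text
clock: 12.5
eef_pos: [0.4467, -0.3807, 0.0181]
tcp_rot: [0.073, 0.997, -0.0, 0.001]
force: [0.4, -0.3, 0.1]
gripper_width: 1.002
grasp_force: 0.0
clock: 13.12
eef_pos: [0.4465, -0.3803, 0.0181]
tcp_rot: [0.073, 0.997, 0.0, 0.001]
force: [-0.8, 0.7, 5.5]
gripper_width: 0.499
grasp_force: 43.9
clock: 13.5
eef_pos: [0.4466, -0.3803, 0.0181]
tcp_rot: [0.073, 0.997, 0.0, 0.001]
force: [-0.2, 1.5, 5.2]
gripper_width: 0.504
grasp_force: 43.9
```

```bash
python3 -m creep '[[[0,0,-2],[0,0,0],4.2],[[0,0,-6],[0,0,0],4.2],[[0,0,-11],[0,0,0],4.2],[[0,0,-15],[0,0,0],4.2],[[0,0,-15],[0,0,0],4.2]]'
python3 -m creep '[[[-1.4,6,0],[0,0,0],4.2],[[-2.8,12,0],[0,0,0],4.2],[[-4.2,18,0],[0,0,0],4.2],[[-5.6,24,0],[0,0,0],4.2],[[-7,30,0],[0,0,0],4.2]]'
python3 -m creep '[[[-1.5,5,0],[0,0,0],4.2],[[-1.9,7.5,0],[0,0,0],4.2],[[-1.9,8.2,0],[0,0,0],4.2],[[-1.9,8.2,0],[0,0,0],4.2]]'
python3 - <<'E'
from h import *
t=snap('scene');save(t,'s6.png',[160,110,360,260],4);o=bot.observe();print(o['eef_pos'],o['tcp_rot'],o['force'])
s=snap('wrist')
for st,c,m in bar(s)[:4]:
    ys,xs=np.nonzero(m); P=np.array([w(s,(x,y),.055,True)[:2] for x,y in zip(xs,ys)]).astype(np.float32)
    print(st,[np.round(q,4) for q in cv2.minAreaRect(P)],np.r_[P.min(0),P.max(0)].round(4))
E
```

```text
clock: 14.12
eef_pos: [0.4473, -0.3819, 0.1706]
tcp_rot: [0.073, 0.997, -0.002, 0.003]
force: [0.4, -1.0, -5.8]
gripper_width: 0.505
grasp_force: 44.4
clock: 14.75
eef_pos: [0.5579, -0.0913, 0.165]
tcp_rot: [0.073, 0.997, 0.0, -0.002]
force: [1.6, -0.1, -5.3]
gripper_width: 0.502
grasp_force: 44.7
clock: 15.25
eef_pos: [0.5885, -0.0162, 0.1658]
tcp_rot: [0.074, 0.997, -0.001, -0.001]
force: [-0.2, -0.0, -4.5]
gripper_width: 0.501
grasp_force: 44.7
[ 0.58859838 -0.01729304  0.16624879] [ 7.44297379e-02  9.97225519e-01 -7.31235822e-04 -9.70942800e-04] [ 0.41546258 -0.60926457 -4.9040875 ]
[   86   139   345   106 18921] [array([ 0.5977, -0.0151]), array([0.341 , 0.0752]), np.float64(88.4998)] [ 0.5561 -0.1858  0.6383  0.1563]
[  2 354  36  30 473] [array([ 0.8833, -0.5418]), array([0.0797, 0.1224]), np.float64(15.4333)] [ 0.8363 -0.5975  0.9345 -0.4841]
[478 155  20  24 197] [array([0.6029, 0.2372]), array([0.0302, 0.0259]), np.float64(53.7811)] [0.5883 0.2228 0.615  0.2548]
[ 20 176  20  23 180] [array([ 0.5503, -0.2666]), array([0.0264, 0.0304]), np.float64(9.1098)] [ 0.5371 -0.2827  0.5633 -0.2515]
```

View pics/s6.png

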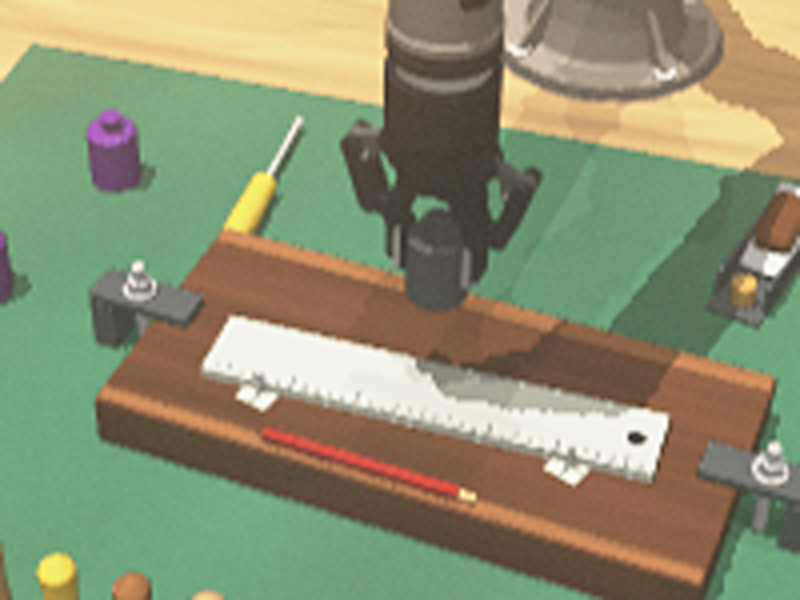

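The weight hangs over the bar, whose back edge is at x≈.560 and middle at y≈-.015, with both pins at the edge. I lower it.

```bash
python3 -m creep '[[[-0.1,0.2,3],[0,0,0],4.2],[[-0.1,0.2,6],[0,0,0],4.2],[[-0.1,0.2,8],[0,0,0],4.2],[[-0.1,0.2,8.8],[0,0,0],4.2],[[-0.1,0.2,8.8],[0,0,0],4.2]]'
python3 -m creep '[[[0,0,0.1],[0,0,0],4.2],[[0,0,0.1],[0,0,0],4.2]]'
```

```text
clock: 15.98
eef_pos: [0.5913, -0.0139, 0.0791]
tcp_rot: [0.074, 0.997, -0.0, 0.0]
force: [-1.0, -0.1, -5.1]
gripper_width: 0.498
grasp_force: 44.7
clock: 16.23
eef_pos: [0.5919, -0.0134, 0.0789]
tcp_rot: [0.073, 0.997, 0.0, 0.001]
force: [0.7, -0.2, -4.7]
gripper_width: 0.504
grasp_force: 44.7
```

```bash
python3 -m creep '[[[0.15,-0.1,0.2],[0,0,0],4.2],[[0.15,-0.1,0.3],[0,0,0],4.2],[[0.15,-0.1,0.4],[0,0,0],4.2],[[0.15,-0.1,0.4],[0,0,0],4.2]]'
python3 -m creep '[[[0,0,0.1],[0,0,0],4.2],[[0,0,0.1],[0,0,0],4.2]]'
```

```text
clock: 16.73
eef_pos: [0.5895, -0.0141, 0.0739]
tcp_rot: [0.073, 0.997, 0.0, -0.0]
force: [0.4, -0.5, -4.0]
gripper_width: 0.5
grasp_force: 44.7
clock: 16.98
eef_pos: [0.5897, -0.0142, 0.0732]
tcp_rot: [0.073, 0.997, 0.0, 0.0]
force: [-0.8, -0.4, -4.3]
gripper_width: 0.501
grasp_force: 44.9
```

```bash
python3 -m creep '[[[0,0,0.1],[0,0,0],4.2],[[0,0,0.1],[0,0,0],4.2]]'
python3 -c "
from h import *
o=bot.observe();print(o['eef_pos'],o['moment'],o['force'])"
```

```text
clock: 17.23
eef_pos: [0.5897, -0.0142, 0.0731]
tcp_rot: [0.073, 0.997, 0.0, 0.0]
force: [-4.4, 1.1, 5.5]
gripper_width: 0.501
grasp_force: 45.7
[ 0.589741   -0.014169    0.07309408] [ 0.0967739   0.75377157 -0.00276905] [-4.44410614  1.11309855  5.52571928]
```

```bash
python3 -m creep '[[[0,0,-0.07],[0,0,0],4.2],[[0,0,-0.07],[0,0,0],4.2]]'
python3 -m creep '[[[0,0,0],[0,0,0],4.8],[[0,0,0],[0,0,0],5.6],[[0,0,0],[0,0,0],6.4],[[0,0,0],[0,0,0],7.4],[[0,0,0],[0,0,0],7.4]]'
python3 -m creep '[[[0,0,0],[0,0,0],7.4],[[0,0,-4],[0,0,0],7.4],[[0,0,-9],[0,0,0],7.4],[[0,0,-14],[0,0,0],7.4],[[10,0,-16],[0,0,0],7.4]]'
python3 -m creep '[[[15,0,0],[0,0,0],7.4],[[15,0,0],[0,0,0],7.4],[[15,0,0],[0,0,0],7.4],[[15,0,0],[0,0,0],7.4]]'
python3 - <<'E'
from h import *
t=snap('scene');save(t,'s7.png',[195,160,325,255],6);s=snap('wrist');p=snap('top')
for st,c,m in bar(s)[:2]:
    ys,xs=np.nonzero(m); P=np.array([w(s,(x,y),.055,True)[:2] for x,y in zip(xs,ys)]).astype(np.float32)
    print(st,[np.round(q,4) for q in cv2.minAreaRect(P)],np.r_[P.min(0),P.max(0)].round(4))
for q,fi in((s,True),(t,False),(p,False)):
  for n in('weight','pin_left','pin_right'):
    for r in spotter.tip_of(n,q)[:3]: print(n,np.round(r['pixel']),round(r['score'],2),w(q,r['pixel'],.055 if n=='weight' else .045,fi).round(4)[:2])
E
```

```text
clock: 17.48
eef_pos: [0.5897, -0.0142, 0.0731]
tcp_rot: [0.073, 0.997, 0.0, 0.0]
force: [-2.7, -0.4, 3.9]
gripper_width: 0.502
grasp_force: 45.4
clock: 18.1
eef_pos: [0.5896, -0.0142, 0.0728]
tcp_rot: [0.073, 0.997, 0.0, 0.0]
force: [0.3, 0.9, 0.3]
gripper_width: 0.862
grasp_force: 0.0
clock: 18.73
eef_pos: [0.5339, -0.0057, 0.2293]
tcp_rot: [0.074, 0.997, -0.0, 0.005]
force: [-1.6, -0.1, 0.8]
gripper_width: 0.864
grasp_force: 0.0
clock: 19.23
eef_pos: [0.3792, 0.0171, 0.225]
tcp_rot: [0.072, 0.997, 0.001, 0.0]
force: [-0.1, -0.5, 0.6]
gripper_width: 0.866
grasp_force: 0.0
[ 179  297  160   35 2690] [array([ 0.5901, -0.0081]), array([0.2183, 0.0616]), np.float64(88.0731)] [ 0.5572 -0.1164  0.6237  0.1014]
[387  43  36  36 349] [array([0.2789, 0.2022]), array([0.0356, 0.0502]), np.float64(64.6237)] [0.2543 0.1763 0.2944 0.2281]
weight [256. 324.] 0.82 [ 0.5928 -0.0141]
weight [ 40. 278.] 0.79 [ 0.4947 -0.3419]
weight [ 23. 187.] 0.74 [ 0.3491 -0.3058]
weight [153. 179.] 0.8 [ 0.5738 -0.389 ]
weight [269. 208.] 0.74 [ 0.5931 -0.0086]
weight [188. 151.] 0.63 [ 0.4064 -0.3431]
pin_left [300. 226.] 0.63 [0.6274 0.0905]
pin_right [221. 206.] 0.38 [ 0.6148 -0.1495]
weight [241. 174.] 0.56 [ 0.5914 -0.016 ]
weight [360. 254.] 0.49 [ 0.3573 -0.3492]
weight [248. 154.] 0.18 [ 0.6525 -0.0349]
pin_left [203. 164.] 0.51 [0.6241 0.0986]
pin_right [285. 162.] 0.61 [ 0.628  -0.1446]
```

View pics/s7.png

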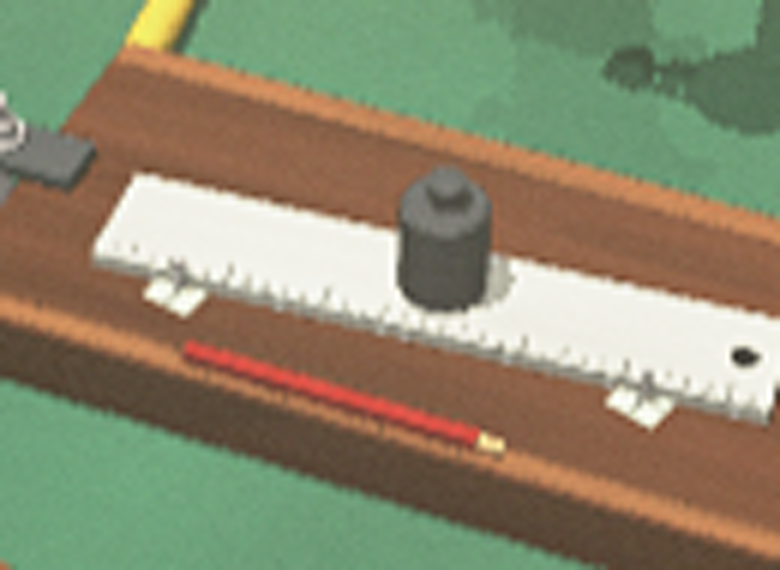

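The weight stands upright mid-bar at (445,250), with the edge against both pins at (178,270) and (645,385). I hand it in.

```bash
python3 -c "
from plant import job
print(job.hand_in())"
```

```text
the job is handed in; nothing more can be done
None
```

I slid the straightedge flat against both pins, stood the dark steel weight on its middle and handed the job in at about 19 s. My force probe before the weight went on showed both pins bearing; after that, contact was only checked in the camera image.

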